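# Turn the utensil carousel to its stop and hang up the potato masher

### The job

Push the utensil carousel's free hook round counterclockwise to the front until you feel the hidden rubber stop, and press it there for a moment, firmly but not roughly (10 to 15 N). Then hang the potato masher by its slot on that hook, easing it down until you feel the hook carry it before you let go. Keep the masher upright, leave the hook at the front, force nothing, and do not disturb the pepper mill, bowl or jar.

Things in the scene. Friction and masses are not known exactly. Their poses are not given: they have to be found in the camera images.
- stand: Fixed base of the steel utensil carousel: round foot 170 mm across and 22 mm high, with an 18 mm post. Origin on the turning axis at counter level, z up; its -x axis is the carousel's front (roughly towards the robot).
- crown: Turning top: hub 44 mm across with four level steel hook rods 90 degrees apart, three with utensils fixed on them, one free. Origin on the turning axis, 222 mm above the counter; +x points along the free hook. Turns stiffly (0.25 N m: 3 to 4 N at 70 mm out), stays where left. Starts with the free hook 25 to 115 degrees short of the front; turn counterclockwise seen from above to the stop
- hub_top (a point): Rounded top of the hub, on the turning axis, 20 mm above the rod axes. A hidden rubber stop in the hub ends the counterclockwise turn when the free hook is somewhere within 12 degrees of straight ahead (the stand's -x). Pushed 70 mm out it gives about 2.5 N per mm and springs back some mm when let go. More than 20 N from the fingers is too rough (best pushed from the side, not gripped).
- hook_end (a point): Upturned outer end of the free hook: each rod is 6 mm thick, its axis level (240 mm above the counter) from the hub to 85 mm out from the turning axis, then slopes up to this end, 105 mm out and 14 mm higher. The hung utensils reach 165 mm below the rods and 120 mm out from the axis.
- free_hook (a point): Point on the axis of the free hook's level rod, 70 mm out from the turning axis, where the masher is to hang; 240 mm above the counter.
- masher: Loose potato masher, about 0.22 kg, upright on its round steel plate (72 mm across, 5 mm thick) on the green board; must not tip over. Origin: centre of the plate's underside, z up. Two wires, then a black handle 81 to 176 mm up, 30 mm wide along its y, 14 mm thick along its x. Gripped across y at slot height it leaves the slot clear for the hook.
- masher_eye (a point): Centre of the slot in the top of the masher's handle, 156 mm above the plate's underside. The slot goes right through along the masher's x axis, 20 mm wide (y), 26 mm high, 10 mm deep, closed above by a 7 mm round bar. When the masher hangs, this point lies about 10 mm below the rod axis.
- pepper_mill: Loose wooden pepper mill, 52 mm across, 142 mm high, to be left alone. Origin at the centre of its underside.
- steel_bowl: Loose steel bowl, 110 mm across, 45 mm high, to be left alone. Origin at the centre of its underside.
- spice_jar: Loose glass spice jar, 56 mm across, 90 mm high, to be left alone. Origin at the centre of its underside.
- board: Fixed green cutting board, 320 x 320 mm, 15 mm thick. Origin at the centre of its underside.
There are look-alikes about, which are no part of the job. What is shaped like the masher but pink or red is not meant.

How it is judged:
By the outcome, as a careful person would: the job done as asked, in the order asked, and still so for the second after the job is handed in, with the robot touching nothing.
It also fails if it takes over 72 s, if anything falls off the work surface, if the arm or the gripper's body presses on something with over 40 N, if the wrist force passes 120 N, or if a joint passes its speed limit or range.

### The arm

A 6-joint arm with a two-finger parallel gripper is mounted at the origin on the work surface. World frame = base frame: x ahead of the robot, y to its left, z up, the work surface at z = 0. Lengths are in m, angles in rad, forces in N, time in s.
With the tool pointing down it reaches from about 0.35 to 0.725 m from the base axis. Payload 6 kg.
Tool frame: the origin (TCP) lies at the centre of the arm's flange, where the gripper is bolted on; the fingertips stand 173 mm ahead of it and the grasp point (between the pads) lies 155 mm ahead of it; z points along the fingers, y is the direction in which the jaws open and shut (so a half turn about z gives the same grasp; the last joint's range is limited). The gripper opens to 85 mm and grips with 20 to 120 N. Pads are 22 mm wide; open, the fingers measure 114 mm over their backs; the gripper's body (76 mm by 85 mm) begins 54 mm behind the grasp point. The pads swing forward as they close: fully open they stand 13 mm farther back than shut.
Start: joints at [-0.778, 0.04, 0.085, 0, -1.615, -0.334], TCP at [0.266, -0.538, 0.405] pointing down, gripper open.
Joint ranges: [-2.56, 2.56], [-1.29, 2.01], [-1.08, 1.49], [-3.29, 1.98], [-2.81, -0.18], [-2.99, 2.99]. Speed limits (rad/s): [2.57, 2.57, 3.01, 3.14, 3.14, 3.14].

### API

Orientations are given as a 3x3 rotation matrix whose columns are the frame's x, y, z axes.
In Python, from cell import * gives the robot as it stands.
- The arm moves only by the tool drive_tool, never from a script. Its argument "commands" is a list of rows, each a list of 7 numbers: the shift along the tool's x, y, z in cm, then the turn, a rotation vector about the tool's x, y, z in degrees, then the finger opening in cm, from 0 to 8.54. In form: [[tx, ty, tz, rx, ry, rz, grip], ...]. A call has 1 to 12 rows; each row is the pose to reach, as a shift and turn from the pose commanded when the call began, along the tool's axes at that moment; what a row does not reach only later rows make up. A row lasts 1/8 s, in which the tool goes at most 62.5 mm and 10.7 degrees, less where a joint would pass 70% of its speed; a pose out of reach is approached as far as the arm can. A call with a gripper value outside its range is refused whole. The fingers move at their own pace and stop on an object; "newtons" is the grip in N (left out, the last holds). Time passes only in rows, so rows that repeat a pose let the fingers close. It gives the time, the measured TCP pose, the force and the opening at its end, in the units of the state.
- read_state(): the state, without advancing time (a new reading comes with each control period).
- camera(name): name is "side" or "top" or "wrist"; returns a dict with "color" (400x640x3 uint8, blue, green, red), "depth" (400x640 float32, m along the optical axis (not along the pixel's ray), 0 where there is no reading), "camera_matrix" (3x3 intrinsics, pixels), "D" ([k1, k2, p1, p2, k3] as OpenCV has them; the pictures are not rectified), "rvec" (rotation vector, rad) and "tvec" (3), from world to camera coordinates, as OpenCV has them; the wrist camera has in their place "hand_eye" (4x4, takes a point from camera to tool coordinates, whose origin is the TCP and whose axes are the flange's). Camera axes: x right, y down, z forward; pixel columns grow to the right and rows downward; lengths in m; the calibration is good to about 2 mm. A picture is of the moment at which its call begins: read the wrist's pose just before it.
- hand_in(): hands the job in, once; it reports no verdict.
Trained networks look in a picture, given as the dict that the camera call returned (one of the last four; its "shot" number tells which), for a name from the list of things; names that differ only in an ending like _2 or _b are one class to them, and where a whole thing is asked for, a point or a joint stands for the part that bears it (a point fixed in the world has none). Each returns a list of dicts, best first, with "conf" (0 to 1); they miss things now and then, are a little off and sometimes report something else, mostly with a low value. They report only what shows in the picture. A call takes as long as a camera call. They do not tell look-alikes from the thing itself.
- look_for(picture, label): "xyz" ([x, y, z] in m, in world coordinates, good to about 4 mm: the middle of the surface that is visible of it).
- outline_of(picture, label): "pixels" (400x640 bool, what is visible of it).
The state is a dict: "clock": time; "q": joint angles; "dq": joint speeds; "tau": joint torques, N m; "eef_pos": TCP position; "ee_rot": TCP orientation; "wrist_force": force on the tool from outside, world axes, zero at the start; "ft_torque": the same for the moment, N m; "finger_gap": finger opening in m.
Only numpy, scipy, OpenCV 4.12 (cv2) and the standard library are available. Lean on these libraries where they do the work, as an engineer would, in place of code of your own. Each camera call takes 0.05 s, during which the arm holds its last target.

## Working session

There is one attempt and no reset: what is moved stays moved. The work goes in short steps, Python scripts to look and compute and a tool call to move; the robot and the scene stay as the last step left them, time stands still between calls to the robot, and variables do not carry over. Pictures are saved under pics/ and viewed, and the job is handed in when it is done.

Besides the shell and the picture viewer there is one more tool, called after "Request:" as a command line: name --pt "numbers of a row" for each row, then --argument value for the rest. drive_tool: Moves the arm, as the interface text tells. Its arguments: {"type":"object","properties":{"commands":{"type":"array","items":{"type":"array","items":{"type":"number"}}},"newtons":{"type":"number"}},"required":["commands"]}

```bash
mkdir -p pics; ls; cat > h.py <<'E'
from cell import *
import numpy as np, cv2
def Tcam(p,st=None):
    if 'rvec' in p and p['rvec'] is not None:
        R=cv2.Rodrigues(np.array(p['rvec'],float))[0];t=np.array(p['tvec'],float).ravel()
        T=np.eye(4);T[:3,:3]=R.T;T[:3,3]=-R.T@t;return T
    T=np.eye(4);T[:3,:3]=np.array(st['ee_rot']).reshape(3,3);T[:3,3]=st['eef_pos']
    return T@np.array(p['hand_eye'])
def cloud(p,st=None):
    d=p['depth'];h,w=d.shape
    v,u=np.mgrid[:h,:w]
    n=cv2.undistortPoints(np.stack([u.ravel(),v.ravel()],1).astype(np.float64).reshape(-1,1,2),np.array(p['camera_matrix'],float),np.array(p['D'],float)).reshape(h,w,2)
    P=np.concatenate([n,np.ones((h,w,1))],2)*d[...,None]
    T=Tcam(p,st);W=P@T[:3,:3].T+T[:3,3]
    W[d==0]=np.nan
    return W
def proj(p,X,st=None):
    T=np.linalg.inv(Tcam(p,st))
    return cv2.projectPoints(np.array(X,float).reshape(-1,3),cv2.Rodrigues(T[:3,:3])[0],T[:3,3],np.array(p['camera_matrix'],float),np.array(p['D'],float))[0].reshape(-1,2)
E
python3 - <<'E'
from h import *
for n in ['side','top','wrist']:
    s=read_state();p=camera(n);cv2.imwrite(f'pics/{n}0.png',p['color'])
    for l in ['stand','crown','hub_top','hook_end','free_hook','masher','masher_eye','pepper_mill','steel_bowl','spice_jar','board']:
        try: print(n,l,[(np.round(r['xyz'],3).tolist(),round(r['conf'],2)) for r in look_for(p,l)[:3]])
        except Exception as e: print(n,l,e)
print(read_state())
E
```

```text
pics
side stand [([0.59, 0.159, 0.017], 0.75)]
side crown [([0.596, 0.149, 0.2], 0.84)]
side hub_top [([0.591, 0.144, 0.204], 0.73)]
side hook_end [([0.59, 0.147, 0.204], 0.76)]
side free_hook [([0.592, 0.146, 0.2], 0.61)]
side masher [([0.447, -0.523, 0.008], 0.89), ([0.571, -0.32, 0.018], 0.62), ([0.589, 0.16, 0.014], 0.56)]
side masher_eye [([0.449, -0.524, 0.01], 0.96), ([0.753, -0.39, 0.014], 0.93), ([0.572, -0.315, 0.016], 0.59)]
side pepper_mill [([0.565, -0.508, 0.078], 0.71), ([0.734, -0.224, 0.023], 0.55)]
side steel_bowl [([0.735, -0.221, 0.023], 0.84)]
side spice_jar [([0.425, 0.389, 0.086], 0.57)]
side board [([0.504, -0.261, 0.015], 0.57)]
top stand [([0.589, 0.145, 0.019], 0.66)]
top crown [([0.594, 0.139, 0.24], 0.9)]
top hub_top [([0.59, 0.141, 0.242], 0.75)]
top hook_end [([0.563, -0.511, 0.105], 0.66), ([0.587, 0.142, 0.241], 0.58)]
top free_hook [([0.59, 0.141, 0.238], 0.6)]
top masher [([0.573, -0.323, 0.018], 0.8), ([0.76, -0.382, 0.001], 0.7), ([0.472, -0.509, -0.0], 0.35)]
top masher_eye [([0.572, -0.32, 0.02], 0.84), ([0.758, -0.386, 0.004], 0.83), ([0.47, -0
[... 654 characters left out ...]
61550339e+00, -3.33696315e-01]), 'dq': array([ 6.36341137e-04,  3.18271729e-04, -4.20284173e-04,  8.27828682e-04,
        9.75508068e-05,  1.82343832e-03]), 'tau': array([-1.04479748e-04, -3.67917323e+01,  3.47434652e+01,  6.93290100e+00,
       -1.08552882e-03, -7.61841619e-06]), 'eef_pos': array([ 0.26572836, -0.53794514,  0.40465493]), 'ee_rot': array([[-8.96597001e-01, -4.42847390e-01, -7.97215514e-05],
       [-4.42847396e-01,  8.96596998e-01,  8.50557180e-05],
       [ 3.38114009e-05,  1.11565183e-04, -9.99999993e-01]]), 'wrist_force': array([0.41221537, 0.0038135 , 0.91390646]), 'ft_torque': array([ 2.76952424e-02,  4.75663268e-02, -5.19972435e-05]), 'finger_gap': 0.08566370715618622}
```

View pics/side0.png

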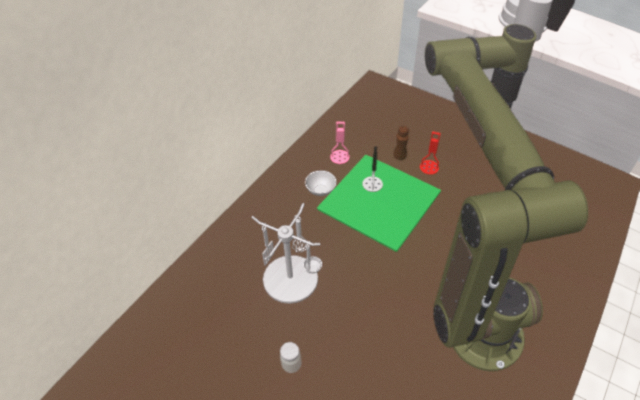

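View pics/top0.png

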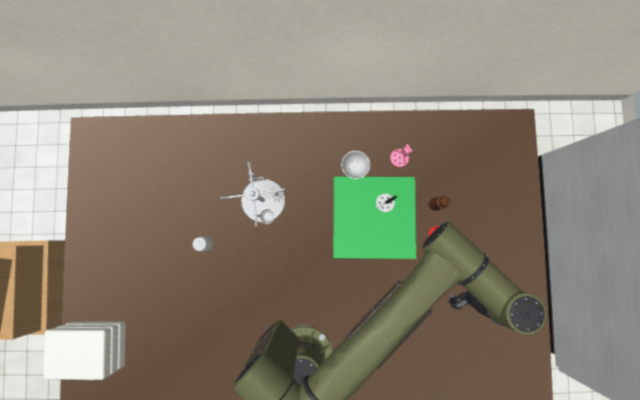

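View pics/wrist0.png

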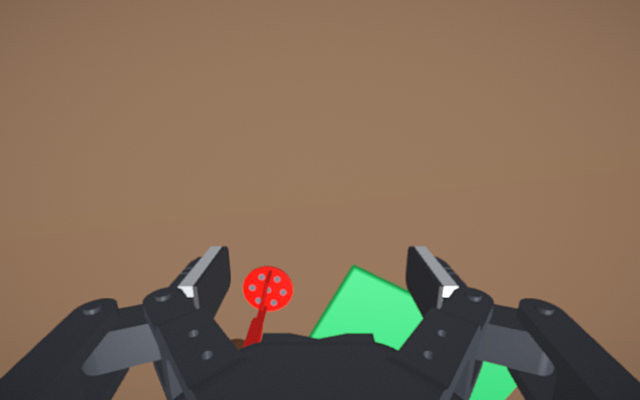

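```bash
python3 - <<'E'
from h import *
a=cv2.imread('pics/top0.png')[140:250,190:310];b=cv2.imread('pics/side0.png')[190:310,230:350]
a=cv2.resize(a,None,fx=5,fy=5,interpolation=cv2.INTER_CUBIC);cv2.imwrite('pics/topc.png',a)
cv2.imwrite('pics/sidec.png',cv2.resize(b,None,fx=5,fy=5,interpolation=cv2.INTER_CUBIC))
p=camera('top');W=cloud(p)
R=W[140:250,190:310].reshape(-1,3)
m=(R[:,2]>0.10);m&=np.hypot(R[:,0]-.59,R[:,1]-.145)<.14
x=R[m]
for r in x[np.argsort(-x[:,2])][:70]: print(np.round(r,3).tolist(), round(np.hypot(r[0]-.59,r[1]-.145),3), round(np.degrees(np.arctan2(r[1]-.145,r[0]-.59))))
p=camera('side');np.save('w.npy',cloud(p))
E
```

```text
[0.592, 0.155, 0.265] 0.01 80
[0.598, 0.152, 0.265] 0.011 38
[0.595, 0.149, 0.263] 0.006 35
[0.595, 0.145, 0.262] 0.005 5
[0.599, 0.149, 0.262] 0.009 24
[0.589, 0.152, 0.261] 0.007 99
[0.602, 0.152, 0.261] 0.014 31
[0.596, 0.156, 0.261] 0.012 62
[0.592, 0.146, 0.261] 0.002 19
[0.599, 0.156, 0.26] 0.014 50
[0.493, 0.136, 0.26] 0.097 -175
[0.497, 0.139, 0.26] 0.094 -177
[0.589, 0.149, 0.259] 0.004 103
[0.592, 0.153, 0.259] 0.008 73
[0.596, 0.153, 0.259] 0.01 53
[0.581, 0.255, 0.259] 0.111 95
[0.7, 0.163, 0.259] 0.111 9
[0.607, 0.053, 0.259] 0.093 -79
[0.592, 0.143, 0.259] 0.003 -45
[0.584, 0.255, 0.258] 0.111 93
[0.599, 0.159, 0.258] 0.017 57
[0.599, 0.146, 0.258] 0.009 8
[0.603, 0.15, 0.257] 0.013 20
[0.603, 0.156, 0.257] 0.017 42
[0.697, 0.163, 0.257] 0.108 10
[0.586, 0.136, 0.257] 0.01 -117
[0.611, 0.05, 0.257] 0.097 -78
[0.49, 0.14, 0.256] 0.1 -177
[0.584, 0.253, 0.256] 0.108 93
[0.7, 0.167, 0.256] 0.112 11
[0.596, 0.143, 0.256] 0.006 -17
[0.589, 0.156, 0.256] 0.011 93
[0.697, 0.167, 0.256] 0.109 11
[0.606, 0.143, 0.256] 0.016 -6
[0.586, 0.133, 0.256] 0.012 -110
[0.589, 0.14, 0.255
[... 363 characters left out ...]
4] 0.027 43
[0.599, 0.143, 0.254] 0.01 -9
[0.583, 0.167, 0.254] 0.023 107
[0.585, 0.25, 0.254] 0.105 93
[0.583, 0.147, 0.254] 0.007 166
[0.603, 0.16, 0.254] 0.02 49
[0.608, 0.051, 0.254] 0.096 -79
[0.597, 0.17, 0.254] 0.026 75
[0.58, 0.163, 0.254] 0.021 119
[0.6, 0.17, 0.254] 0.027 68
[0.576, 0.147, 0.254] 0.014 172
[0.616, 0.154, 0.254] 0.028 18
[0.589, 0.134, 0.254] 0.011 -93
[0.586, 0.154, 0.253] 0.009 113
[0.59, 0.147, 0.253] 0.002 101
[0.593, 0.164, 0.253] 0.019 80
[0.59, 0.144, 0.253] 0.001 -108
[0.583, 0.154, 0.253] 0.011 129
[0.587, 0.164, 0.253] 0.019 100
[0.503, 0.14, 0.253] 0.087 -177
[0.593, 0.134, 0.253] 0.012 -76
[0.586, 0.144, 0.253] 0.004 -161
[0.497, 0.137, 0.253] 0.094 -175
```

View pics/topc.png

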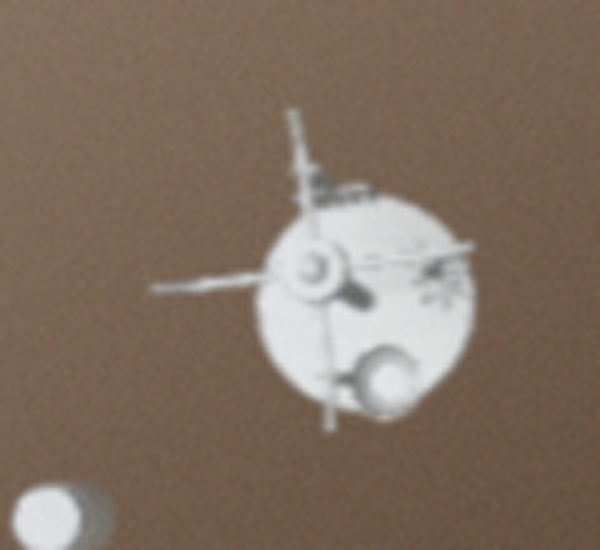

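View pics/sidec.png

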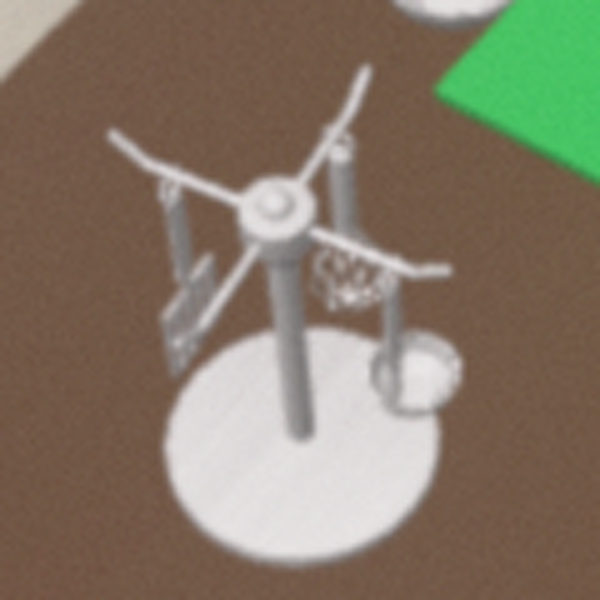

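```bash
python3 - <<'E'
from h import *
s=read_state();p=camera('wrist');print(np.round(p['hand_eye'],3),np.round(p['camera_matrix'],1),p['D'],s['clock'])
p=camera('top');W=cloud(p);c=p['color']
R=W.reshape(-1,3);m=(abs(R[:,0]-.57)<.12)&(abs(R[:,1]+.32)<.12)&(R[:,2]>.06)
x=R[m];print(len(x));print(np.round(x[np.argsort(-x[:,2])][:40],3).tolist())
p2=camera('side');R=cloud(p2).reshape(-1,3);m=(abs(R[:,0]-.57)<.12)&(abs(R[:,1]+.32)<.08)&(R[:,2]>.06)
x=R[m];print(len(x));print(np.round(x[np.argsort(-x[:,2])][:40],3).tolist())
cv2.imwrite('pics/mt.png',cv2.resize(c[180:225,360:420],None,fx=10,fy=10,interpolation=cv2.INTER_CUBIC))
cv2.imwrite('pics/ms.png',cv2.resize(p2['color'][140:200,345:405],None,fx=10,fy=10,interpolation=cv2.INTER_CUBIC))
E
```

```text
[[-0.001 -0.962 -0.272  0.069]
 [ 1.    -0.001 -0.    -0.   ]
 [-0.    -0.272  0.962  0.032]
 [ 0.     0.     0.     1.   ]] [[295.5   0.  317.7]
 [  0.  295.5 198.9]
 [  0.    0.    1. ]] [0.01125931 0.         0.         0.         0.        ] 1.9
291
[[0.454, -0.357, 0.627], [0.454, -0.365, 0.626], [0.452, -0.362, 0.626], [0.452, -0.358, 0.626], [0.454, -0.36, 0.626], [0.457, -0.363, 0.626], [0.454, -0.367, 0.625], [0.457, -0.36, 0.625], [0.452, -0.367, 0.625], [0.452, -0.379, 0.625], [0.452, -0.377, 0.624], [0.452, -0.37, 0.624], [0.459, -0.368, 0.624], [0.457, -0.368, 0.624], [0.457, -0.37, 0.624], [0.459, -0.363, 0.624], [0.454, -0.372, 0.623], [0.457, -0.366, 0.623], [0.454, -0.356, 0.623], [0.452, -0.356, 0.623], [0.452, -0.361, 0.623], [0.461, -0.366, 0.623], [0.452, -0.375, 0.622], [0.459, -0.361, 0.622], [0.452, -0.366, 0.622], [0.456, -0.375, 0.622], [0.452, -0.373, 0.622], [0.461, -0.371, 0.622], [0.454, -0.375, 0.622], [0.454, -0.371, 0.621], [0.456, -0.378, 0.621], [0.461, -0.364, 0.621], [0.457, -0.359, 0.621], [0.459, -0.374, 0.621], [0.454, -0.364, 0.621], [0.464, -
[... 355 characters left out ...]
 -0.352, 0.619], [0.455, -0.356, 0.619], [0.455, -0.374, 0.619], [0.451, -0.347, 0.618], [0.46, -0.359, 0.618], [0.456, -0.351, 0.617], [0.462, -0.372, 0.617], [0.454, -0.355, 0.616], [0.463, -0.362, 0.616], [0.46, -0.36, 0.615], [0.451, -0.349, 0.614], [0.467, -0.37, 0.613], [0.467, -0.376, 0.613], [0.463, -0.361, 0.613], [0.454, -0.35, 0.612], [0.461, -0.358, 0.612], [0.457, -0.355, 0.612], [0.451, -0.349, 0.611], [0.471, -0.373, 0.61], [0.469, -0.37, 0.609], [0.462, -0.361, 0.607], [0.456, -0.355, 0.606], [0.452, -0.353, 0.605], [0.467, -0.367, 0.605], [0.455, -0.353, 0.605], [0.461, -0.36, 0.605], [0.45, -0.35, 0.605], [0.47, -0.373, 0.604], [0.464, -0.36, 0.603], [0.467, -0.366, 0.603]]
```

View pics/mt.png

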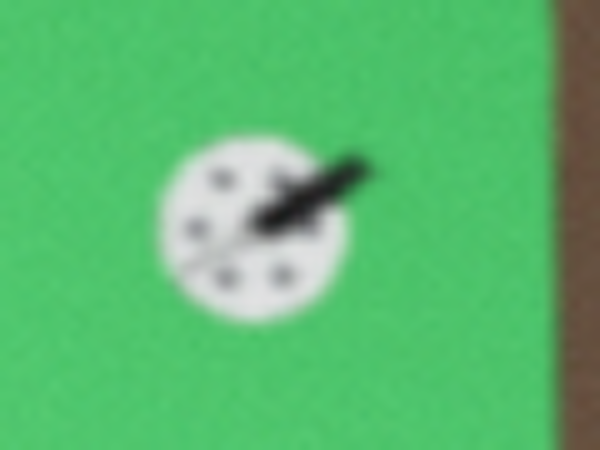

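View pics/ms.png

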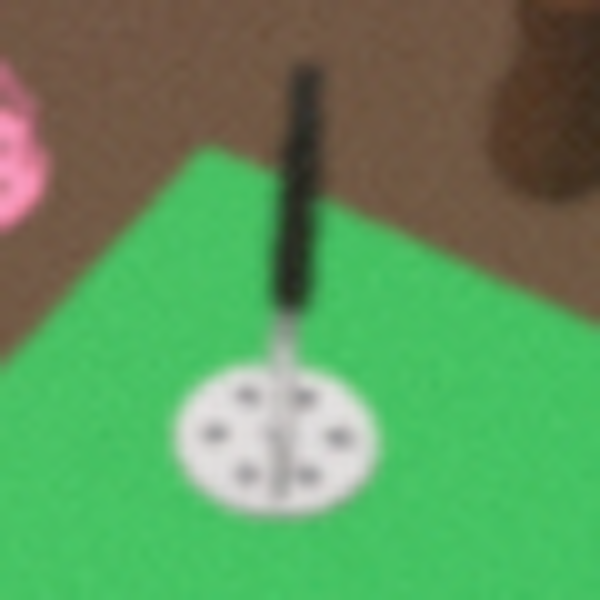

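Request:
drive_tool --pt "-5 1.2 -6 0 0 0 8.5" --pt "-10 2.4 -11.5 0 0 0 8.5" --pt "-16 3.9 -11.5 0 0 0 8.5" --pt "-22 5.4 -11.5 0 0 0 8.5" --pt "-28 6.8 -11.5 0 0 0 8.5" --pt "-33 8 -11.5 0 0 0 8.5" --pt "-36 8.8 -11.5 0 0 0 8.5" --pt "-36 8.8 -11.5 0 0 0 0" --pt "-36 8.8 -11.5 0 0 0 0"

```text
clock: 3.18
eef_pos: [0.5495, -0.2997, 0.5197]
ee_rot: [[-0.896, -0.443, -0.0], [-0.443, 0.896, -0.0], [0.0, -0.0, -1.0]]
wrist_force: [-0.3, -0.1, 0.3]
finger_gap: 0.0514
```

```bash
cat > look.py <<'E'
from h import *
import sys,pickle
n=sys.argv[1]
s=read_state();p=camera('wrist')
pickle.dump((s,p),open(n+'.pkl','wb'))
cv2.imwrite(f'pics/{n}.png',p['color'])
print(s['clock'],np.round(s['eef_pos'],4),np.round(s['q'],2),np.round(s['wrist_force'],2))
for l in sys.argv[2:]: print(l,[(np.round(r['xyz'],3).tolist(),round(r['conf'],2)) for r in look_for(p,l)[:3]])
E
python3 look.py w1 masher masher_eye
```

```text
3.175 [ 0.5495 -0.2997  0.5197] [-0.18  0.16  0.42  0.   -1.84 -0.93] [-0.26 -0.12  0.31]
masher [([0.572, -0.328, 0.019], 0.85), ([0.449, -0.519, 0.001], 0.72), ([0.746, -0.389, 0.005], 0.69)]
masher_eye [([0.449, -0.521, 0.005], 0.83), ([0.496, -0.287, 0.014], 0.71)]
```

View pics/w1.png

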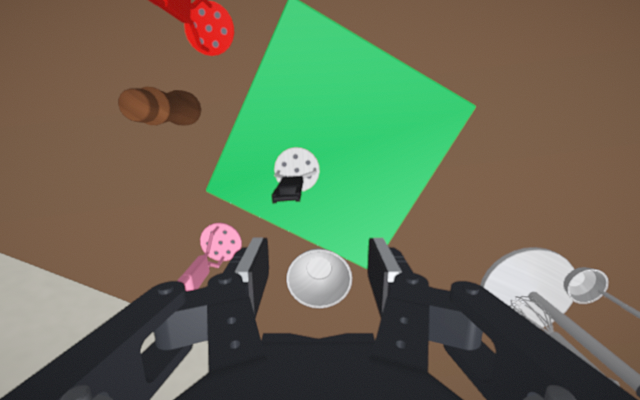

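```bash
python3 - <<'E'
from h import *
import pickle
s,p=pickle.load(open('w1.pkl','rb'))
W=cloud(p,s);c=p['color']
cv2.imwrite('pics/w1m.png',cv2.resize(c[140:215,250:340],None,fx=8,fy=8,interpolation=cv2.INTER_CUBIC))
S=W[140:215,250:340].reshape(-1,3);C=c[140:215,250:340].reshape(-1,3).astype(int)
pl=(abs(S[:,2]-.02)<.006)&(C.min(1)>120)&(C.max(1)-C.min(1)<40)
print('plate',np.round(S[pl].min(0),3),np.round(S[pl].max(0),3),pl.sum())
q=S[pl][:,:2].astype(np.float32);print(cv2.minEnclosingCircle(q))
A=np.c_[2*q,np.ones(len(q))]
hd=(C.max(1)<70)&(S[:,2]>.05)
H=S[hd];print(len(H),np.percentile(H[:,2],[0,5,50,95,100]))
top=H[H[:,2]>.183];print(len(top),top.mean(0));d=top[:,:2]-top[:,:2].mean(0)
u,sv,v=np.linalg.svd(d);print(v[0],np.degrees(np.arctan2(v[0][1],v[0][0])),np.ptp(d@v[0]),np.ptp(d@v[1]))
E
```

```text
plate [ 0.542 -0.359  0.014] [ 0.608 -0.288  0.026] 1074
((0.5783522725105286, -0.32355523109436035), 0.036085281521081924)
580 [0.10891177 0.11960462 0.15730059 0.19014277 0.19160949]
182 [ 0.57621883 -0.32367576  0.18871085]
[ 0.50272554 -0.86444608] -59.81951514401902 0.028604064363684664 0.009281449046903655
```

View pics/w1m.png

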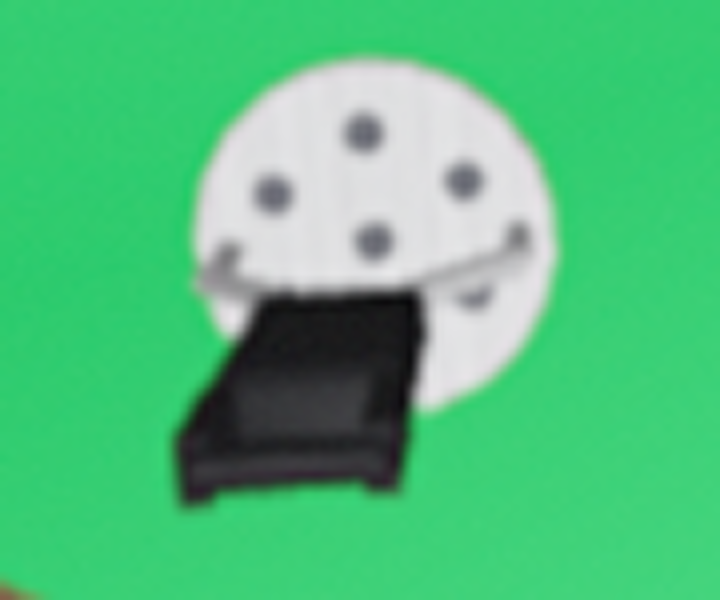

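Request:
drive_tool --pt "-3.2 5.2 -1 0 0 3 0" --pt "-6.4 10.4 -1 0 0 6 0" --pt "-9.6 15.6 -1 0 0 9 0" --pt "-12.8 20.8 -1 0 0 12 0" --pt "-16 26 -1 0 0 15 0" --pt "-19.2 31.2 -1 0 0 18 0" --pt "-22.4 36.4 -1 0 0 19.3 0" --pt "-26.2 41.7 -1 0 0 19.3 0" --pt "-26.2 41.7 -1 0 0 19.3 0" --pt "-26.2 41.7 -1 0 0 19.3 0"

```text
clock: 4.58
eef_pos: [0.5998, 0.1898, 0.5298]
ee_rot: [[-0.993, -0.121, 0.0], [-0.121, 0.993, -0.0], [-0.0, -0.0, -1.0]]
wrist_force: [0.3, -1.3, 0.6]
finger_gap: 0.0003
```

```bash
python3 look.py w2 hub_top free_hook hook_end crown stand
```

```text
4.575 [0.5998 0.1898 0.5298] [ 0.62  0.17  0.46  0.   -1.86 -2.07] [ 0.26 -1.28  0.58]
hub_top [([0.591, 0.147, 0.242], 0.58)]
free_hook [([0.597, 0.147, 0.243], 0.66)]
hook_end [([0.588, 0.144, 0.24], 0.6)]
crown [([0.588, 0.148, 0.242], 0.87)]
stand [([0.586, 0.15, 0.103], 0.72)]
```

View pics/w2.png

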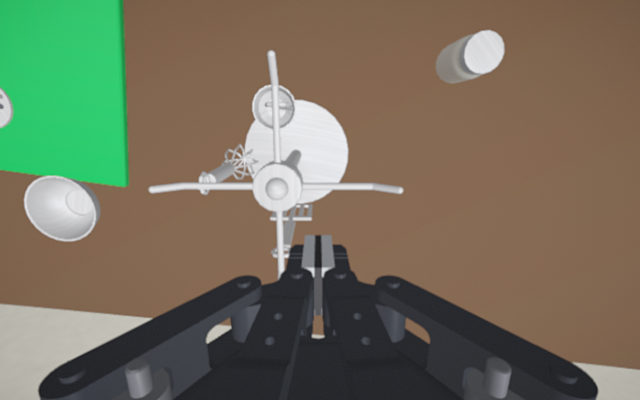

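```bash
python3 - <<'E'
from h import *
import pickle
s,p=pickle.load(open('w2.pkl','rb'))
W=cloud(p,s)
cv2.imwrite('pics/w2c.png',cv2.resize(p['color'][40:290,140:415],None,fx=2.8,fy=2.4,interpolation=cv2.INTER_CUBIC))
T=Tcam(p,s);K=np.array(p['camera_matrix'],float);D=np.array(p['D'],float)
def at(u,v,z):
    n=cv2.undistortPoints(np.array([[[u,v]]],float),K,D).ravel();r=T[:3,:3]@np.array([n[0],n[1],1]);return T[:3,3]+r*(z-T[2,3])/r[2]
for nm,u,v,z in [('hub',276.5,188,.260),('free end',402,190.5,.254),('left end',150.5,189.5,.254),('front end',271.5,52,.254),('freerod85',372,186.5,.24),('left85',182,186,.24)]:
    x=at(u,v,z);print(nm,np.round(x,4))
# rod cloud
S=W.reshape(-1,3);C=p['color'].reshape(-1,3).astype(int)
m=(abs(S[:,2]-.242)<.012)&(C.min(1)>100)&(np.hypot(S[:,0]-.594,S[:,1]-.15)<.115)
x=S[m]
for a in (97.3,187.3,-82.7,7.3):
    d=x-np.array([.594,.15,0]);an=(np.degrees(np.arctan2(d[:,1],d[:,0]))-a+180)%360-180;r=np.hypot(d[:,0],d[:,1])
    k=(abs(an)<10)&(r>.03)&(r<.085);
    if k.sum()<10: continue
    f=np.polyfit(d[k]@[np.cos(np.radians(a)),np.sin(np.radians(a)),0],d[k]@[-np.sin(np.radians(a)),np.cos(np.radians(a)),0],1);print(a,k.sum(),'slope deg',np.degrees(f[0]),'offs',f[1],np.median(x[k][:,2]))
k=(S[:,2]>.255)&(np.hypot(S[:,0]-.594,S[:,1]-.15)<.03);print('hubtop',k.sum(),S[k].mean(0),S[k].max(0))
E
```

```text
hub [0.5932 0.1544 0.26  ]
free end [0.5841 0.26   0.254 ]
left end [0.6089 0.0479 0.254 ]
front end [0.4905 0.1415 0.254 ]
freerod85 [0.5867 0.2371 0.24  ]
left85 [0.6067 0.0682 0.24  ]
97.3 369 slope deg -0.39411663496187543 offs -0.001964569520035775 0.24155313595093564
187.3 560 slope deg -0.8730837203767939 offs -0.002780399286518158 0.24128484041414938
-82.7 512 slope deg -0.7165614026577747 offs 0.0017076903430886107 0.24124917510665506
7.3 393 slope deg -1.3978522934607398 offs 0.003718363213000388 0.24133399246810272
hubtop 19915 [0.59385258 0.15503    0.42998632] [0.61294372 0.17998227 0.45719851]
```

View pics/w2c.png

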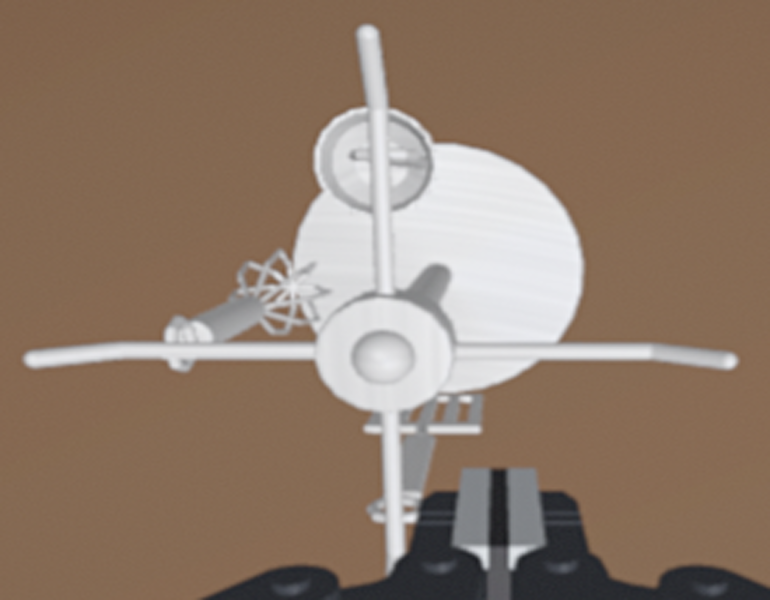

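Request:
drive_tool --pt "-2 3.2 0 0 0 0 0" --pt "-2 3.2 5 0 0 0 0" --pt "-2 3.2 10 0 0 0 0" --pt "-2 3.2 13.5 0 0 0 0" --pt "-2 3.2 13.5 0 0 0 0"

```text
clock: 5.5
eef_pos: [0.6155, 0.224, 0.3915]
ee_rot: [[-0.993, -0.121, -0.005], [-0.121, 0.993, -0.003], [0.006, -0.002, -1.0]]
wrist_force: [0.8, -0.5, 0.2]
finger_gap: -0.0002
```

```bash
cat > arc.py <<'E'
# rows for the tool to go round the axis: finger centre at radius r, lag l behind rod, rod angle th
from h import *
import sys
A=np.array([.5955,.1535])
def pose(th,r,l,):
    t=np.radians(th);u=np.array([np.cos(t),np.sin(t)]);tt=np.array([-u[1],u[0]])
    return A+r*u-l*tt, th+90
def rows(cmdpos,cmdyaw,ths,r,l,z=None):
    c,s_=np.cos(np.radians(cmdyaw)),np.sin(np.radians(cmdyaw));X=np.array([c,s_]);Y=np.array([s_,-c])
    out=[]
    for th in ths:
        P,y=pose(th,r,l);d=P-cmdpos[:2];rz=-((y-cmdyaw+180)%360-180)
        out.append([round(float(d@X)*100,2),round(float(d@Y)*100,2),0,0,0,round(rz,1),0])
    return out
if __name__=='__main__':
    s=read_state();R=s['ee_rot'];yaw=np.degrees(np.arctan2(R[1][0],R[0][0]))
    print(s['clock'],np.round(s['eef_pos'],4),yaw,np.round(s['wrist_force'],2),np.round(s['ft_torque'],2))
    a=[float(x) for x in sys.argv[1:]]
    d=s['eef_pos'][:2]-A; print('r,l,az',np.hypot(*d),np.degrees(np.arctan2(d[1],d[0])))
    for q in rows(s['eef_pos'],yaw,a[2:],a[0],a[1]): print(q)
E
python3 arc.py .068 .014 96.6 101 106 111 116 121 126 131 136 141 146 151
```

```text
5.5 [0.6155 0.224  0.3915] -173.0464385807588 [ 0.84 -0.52  0.19] [-0.02 -0.03  0.  ]
r,l,az 0.07324751822667375 74.19407896291355
[1.39, 0.04, 0, 0, 0, np.float64(0.4), 0]
[1.92, 0.13, 0, 0, 0, np.float64(-4.0), 0]
[2.52, 0.18, 0, 0, 0, np.float64(-9.0), 0]
[3.13, 0.18, 0, 0, 0, np.float64(-14.0), 0]
[3.73, 0.13, 0, 0, 0, np.float64(-19.0), 0]
[4.33, 0.03, 0, 0, 0, np.float64(-24.0), 0]
[4.91, -0.13, 0, 0, 0, np.float64(-29.0), 0]
[5.48, -0.34, 0, 0, 0, np.float64(-34.0), 0]
[6.03, -0.59, 0, 0, 0, np.float64(-39.0), 0]
[6.56, -0.89, 0, 0, 0, np.float64(-44.0), 0]
[7.05, -1.24, 0, 0, 0, np.float64(-49.0), 0]
[7.52, -1.63, 0, 0, 0, np.float64(-54.0), 0]
```

Request:
drive_tool --pt "0.7 0 0 0 0 0 0" --pt "1.4 0.05 0 0 0 0 0" --pt "1.9 0.13 0 0 0 -4 0" --pt "2.5 0.18 0 0 0 -9 0" --pt "3.1 0.18 0 0 0 -14 0" --pt "3.7 0.13 0 0 0 -19 0" --pt "4.3 0.03 0 0 0 -24 0" --pt "4.9 -0.13 0 0 0 -29 0"

```text
clock: 6.5
eef_pos: [0.5671, 0.2174, 0.3973]
ee_rot: [[-0.807, -0.59, 0.005], [-0.59, 0.807, 0.003], [-0.006, -0.0, -1.0]]
wrist_force: [3.6, 1.5, -0.1]
finger_gap: 0.0003
```

```bash
python3 look.py w3; python3 arc.py .068 .014 126 131 136 141 146 151 156 160 164 167
```

```text
6.5 [0.5671 0.2174 0.3973] [ 0.7   0.06  0.09  0.   -1.6  -1.64] [ 3.62  1.52 -0.06]
6.55 [0.5666 0.2172 0.3974] -143.642090454847 [2.71 0.41 1.33] [ 0.34 -0.85 -0.  ]
r,l,az 0.06989462994447032 114.39442563708815
[0.01, -0.05, 0, 0, 0, np.float64(0.4), 0]
[0.6, 0.05, 0, 0, 0, np.float64(-4.6), 0]
[1.21, 0.1, 0, 0, 0, np.float64(-9.6), 0]
[1.81, 0.1, 0, 0, 0, np.float64(-14.6), 0]
[2.42, 0.04, 0, 0, 0, np.float64(-19.6), 0]
[3.01, -0.07, 0, 0, 0, np.float64(-24.6), 0]
[3.6, -0.24, 0, 0, 0, np.float64(-29.6), 0]
[4.05, -0.4, 0, 0, 0, np.float64(-33.6), 0]
[4.49, -0.6, 0, 0, 0, np.float64(-37.6), 0]
[4.82, -0.77, 0, 0, 0, np.float64(-40.6), 0]
```

View pics/w3.png

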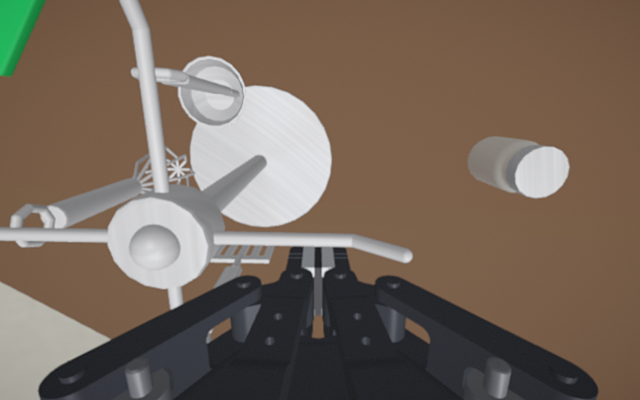

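Request:
drive_tool --pt "0.6 0.05 0 0 0 -5 0" --pt "1.2 0.1 0 0 0 -10 0" --pt "1.8 0.1 0 0 0 -15 0" --pt "2.4 0.04 0 0 0 -20 0" --pt "3.0 -0.07 0 0 0 -25 0" --pt "3.6 -0.24 0 0 0 -30 0" --pt "4.05 -0.4 0 0 0 -34 0"

```text
clock: 7.42
eef_pos: [0.5364, 0.1908, 0.3969]
ee_rot: [[-0.34, -0.94, 0.003], [-0.94, 0.34, 0.004], [-0.005, -0.002, -1.0]]
wrist_force: [-0.3, 4.3, 1.7]
finger_gap: 0.0002
```

```bash
python3 arc.py .068 .014 160 162 164 166 168 170 172 174 176 178 180
```

```text
7.425 [0.5364 0.1908 0.3969] -109.89427724115808 [-0.32  4.32  1.7 ] [ 1.31  0.05 -0.01]
r,l,az 0.06988712300205178 147.7537104024326
[0.08, -0.03, 0, 0, 0, np.float64(0.1), 0]
[0.32, 0.02, 0, 0, 0, np.float64(-1.9), 0]
[0.56, 0.05, 0, 0, 0, np.float64(-3.9), 0]
[0.8, 0.08, 0, 0, 0, np.float64(-5.9), 0]
[1.04, 0.1, 0, 0, 0, np.float64(-7.9), 0]
[1.28, 0.11, 0, 0, 0, np.float64(-9.9), 0]
[1.53, 0.12, 0, 0, 0, np.float64(-11.9), 0]
[1.77, 0.11, 0, 0, 0, np.float64(-13.9), 0]
[2.01, 0.1, 0, 0, 0, np.float64(-15.9), 0]
[2.25, 0.07, 0, 0, 0, np.float64(-17.9), 0]
[2.49, 0.04, 0, 0, 0, np.float64(-19.9), 0]
```

Request:
drive_tool --pt "0.24 0.05 0 0 0 -2 0" --pt "0.48 0.08 0 0 0 -4 0" --pt "0.48 0.08 0 0 0 -4 0"

```text
clock: 7.8
eef_pos: [0.5344, 0.186, 0.3953]
ee_rot: [[-0.276, -0.961, 0.001], [-0.961, 0.276, 0.001], [-0.001, -0.001, -1.0]]
wrist_force: [0.3, 3.9, 2.5]
finger_gap: 0.0001
```

Request:
drive_tool --pt "0.24 0.0 0 0 0 -2 0" --pt "0.4 0.0 0 0 0 -3.3 0" --pt "0.4 0.0 0 0 0 -3.3 0"

```text
clock: 8.18
eef_pos: [0.5333, 0.182, 0.3945]
ee_rot: [[-0.22, -0.975, -0.0], [-0.975, 0.22, -0.0], [0.0, 0.0, -1.0]]
wrist_force: [-0.6, 4.4, 2.9]
finger_gap: -0.0002
```

```bash
python3 arc.py .068 .014 167 168 170 172 174 176 178 180
```

```text
8.175 [0.5333 0.182  0.3945] -102.71069647980147 [-0.59  4.37  2.86] [ 1.2   0.19 -0.02]
r,l,az 0.06841179824182923 155.37452231254804
[-0.02, 0.1, 0, 0, 0, np.float64(0.3), 0]
[0.1, 0.12, 0, 0, 0, np.float64(-0.7), 0]
[0.34, 0.16, 0, 0, 0, np.float64(-2.7), 0]
[0.58, 0.2, 0, 0, 0, np.float64(-4.7), 0]
[0.82, 0.22, 0, 0, 0, np.float64(-6.7), 0]
[1.06, 0.24, 0, 0, 0, np.float64(-8.7), 0]
[1.3, 0.25, 0, 0, 0, np.float64(-10.7), 0]
[1.54, 0.25, 0, 0, 0, np.float64(-12.7), 0]
```

Request:
drive_tool --pt "0.2 0.12 0 0 0 -1.5 0" --pt "0.4 0.16 0 0 0 -3 0" --pt "0.4 0.16 0 0 0 -3 0"

```text
clock: 8.55
eef_pos: [0.531, 0.1783, 0.3946]
ee_rot: [[-0.169, -0.986, 0.0], [-0.986, 0.169, -0.0], [0.0, -0.0, -1.0]]
wrist_force: [2.9, 2.7, 0.3]
finger_gap: 0.0001
```

Request:
drive_tool --pt "0.2 0.02 0 0 0 -1.5 0" --pt "0.4 0.02 0 0 0 -3 0" --pt "0.4 0.02 0 0 0 -3 0"

```text
clock: 8.93
eef_pos: [0.5299, 0.175, 0.3946]
ee_rot: [[-0.115, -0.993, -0.0], [-0.993, 0.115, 0.001], [-0.001, 0.0, -1.0]]
wrist_force: [1.5, 6.3, 1.3]
finger_gap: -0.0001
```

```bash
python3 arc.py .068 .014 173 174 176 178 180
```

```text
8.925 [0.5299 0.175  0.3946] -96.61800745696901 [1.45 6.29 1.33] [ 1.77 -0.63 -0.04]
r,l,az 0.06902878057909961 161.86662244040738
[-0.07, 0.03, 0, 0, 0, np.float64(0.4), 0]
[0.05, 0.05, 0, 0, 0, np.float64(-0.6), 0]
[0.29, 0.09, 0, 0, 0, np.float64(-2.6), 0]
[0.53, 0.13, 0, 0, 0, np.float64(-4.6), 0]
[0.77, 0.15, 0, 0, 0, np.float64(-6.6), 0]
```

Request:
drive_tool --pt "0.1 0.02 0 0 0 -0.8 0" --pt "0.15 0.02 0 0 0 -1.2 0" --pt "0.15 0.02 0 0 0 -1.2 0"

```text
clock: 9.3
eef_pos: [0.5295, 0.174, 0.3946]
ee_rot: [[-0.094, -0.996, 0.0], [-0.996, 0.094, 0.002], [-0.002, 0.0, -1.0]]
wrist_force: [1.5, 7.6, 1.3]
finger_gap: -0.0001
```

```bash
python3 arc.py .068 .014 174
```

```text
9.3 [0.5295 0.174  0.3946] -95.40399331956834 [1.46 7.63 1.34] [ 2.36 -0.67  0.04]
r,l,az 0.06909333459452538 162.7820377024681
[-0.06, 0.02, 0, 0, 0, np.float64(0.6), 0]
```

Request:
drive_tool --pt "0.1 0.0 0 0 0 -0.5 0" --pt "0.17 0.0 0 0 0 -1 0" --pt "0.17 0.0 0 0 0 -1 0"

```text
clock: 9.68
eef_pos: [0.5292, 0.1727, 0.3947]
ee_rot: [[-0.076, -0.997, 0.0], [-0.997, 0.076, 0.003], [-0.003, 0.0, -1.0]]
wrist_force: [1.0, 8.9, 1.6]
finger_gap: -0.0001
```

Request:
drive_tool --pt "0.1 0.0 0 0 0 -0.5 0" --pt "0.2 0.0 0 0 0 -1 0" --pt "0.2 0.0 0 0 0 -1 0"

```text
clock: 10.05
eef_pos: [0.5289, 0.1712, 0.3947]
ee_rot: [[-0.058, -0.998, -0.0], [-0.998, 0.058, 0.005], [-0.005, 0.0, -1.0]]
wrist_force: [-0.7, 12.7, 1.6]
finger_gap: -0.0
```

Request:
drive_tool --pt "0 0 0 0 0 0 0" --pt "0 0 0 0 0 0 0" --pt "0 0 0 0 0 0 0" --pt "0 0 0 0 0 0 0"

```text
clock: 10.55
eef_pos: [0.5289, 0.1713, 0.3946]
ee_rot: [[-0.058, -0.998, -0.0], [-0.998, 0.058, 0.004], [-0.004, 0.0, -1.0]]
wrist_force: [-0.1, 12.9, 2.4]
finger_gap: -0.0
```

Request:
drive_tool --pt "-0.3 0 0 0 0 0 0" --pt "-0.8 0 0 0 0 0 0" --pt "-2 0 0 0 0 0 0" --pt "-3.5 0 0 0 0 0 0" --pt "-3.5 0 -4 0 0 0 0" --pt "-3.5 0 -9 0 0 0 0" --pt "-3.5 0 -13.5 0 0 0 0" --pt "-3.5 0 -13.5 0 0 0 0" --pt "-3.5 0 -13.5 0 0 0 0"

```text
clock: 11.68
eef_pos: [0.5316, 0.2051, 0.5287]
ee_rot: [[-0.061, -0.998, -0.002], [-0.998, 0.061, -0.001], [0.001, 0.002, -1.0]]
wrist_force: [-0.4, -0.2, -1.1]
finger_gap: -0.0001
```

```bash
python3 look.py w4 hub_top free_hook hook_end
```

```text
11.675 [0.5316 0.2051 0.5287] [ 0.72  0.01  0.28 -0.   -1.85 -0.78] [-0.41 -0.23 -1.09]
hub_top [([0.598, 0.144, 0.241], 0.78)]
free_hook [([0.604, 0.142, 0.243], 0.78)]
hook_end [([0.596, 0.144, 0.24], 0.59), ([0.59, 0.14, 0.11], 0.42)]
```

View pics/w4.png

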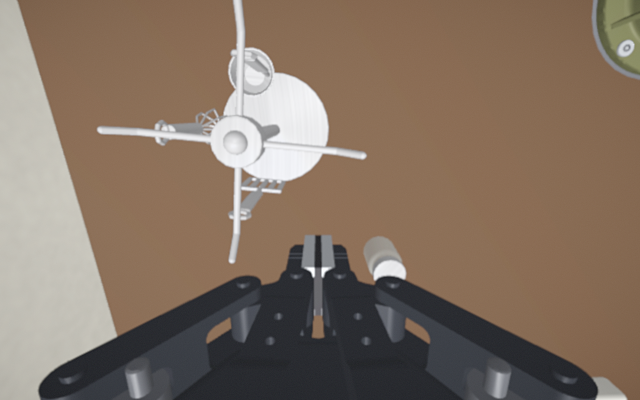

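```bash
cat > rods.py <<'E'
from h import *
import pickle,sys
from scipy.optimize import least_squares
s,p=pickle.load(open(sys.argv[1]+'.pkl','rb'));a0=float(sys.argv[2])
W=cloud(p,s);S=W.reshape(-1,3);C=p['color'].reshape(-1,3).astype(int)
S=S[(abs(S[:,2]-.242)<.012)&(C.min(1)>90)]
def lab(A,a):
    d=S[:,:2]-A;r=np.hypot(*d.T);an=(np.degrees(np.arctan2(d[:,1],d[:,0]))-a+45)%90-45
    return d,r,an
A=np.array([.5955,.1535]);a=a0
for it in range(6):
    d,r,an=lab(A,a);k=(r>.03)&(r<.083)&(abs(r*np.radians(an))<.006)
    P=S[k,:2]
    def f(x):
        d=P-x[:2];r=np.hypot(*d.T);an=(np.arctan2(d[:,1],d[:,0])-x[2]+np.pi/4)%(np.pi/2)-np.pi/4
        return r*np.sin(an)
    o=least_squares(f,[*A,np.radians(a)],loss='soft_l1',f_scale=.002);A=o.x[:2];a=np.degrees(o.x[2])
print('axis',np.round(A,4),'free az',a,'n',k.sum(),'rms',np.sqrt(np.mean(o.fun**2)),'z',np.median(S[k][:,2]))
d,r,an=lab(A,a)
u=np.array([np.cos(np.radians(a)),np.sin(np.radians(a))]);n=np.array([-u[1],u[0]])
dd=S[:,:2]-A
k=(abs(dd@n)<.008)&(dd@u>.03)&(dd@u<.083);g=np.polyfit(dd[k]@u,dd[k]@n,1);print('free rod only: n',k.sum(),'slope',np.degrees(g[0]),'offs at 70mm',np.polyval(g,.07))
E
python3 rods.py w2 96.6;python3 rods.py w4 175
```

```text
axis [0.5952 0.1534] free az 96.66754923796292 n 1674 rms 0.001961363657584445 z 0.24136774198104374
free rod only: n 354 slope 0.24605915428136824 offs at 70mm -3.232854780686658e-05
axis [0.5955 0.1528] free az 170.91450190415006 n 1931 rms 0.001975089679172238 z 0.24140957715458472
free rod only: n 433 slope 0.012250207053162605 offs at 70mm 3.190075429014055e-05
```

Request:
drive_tool --pt "6 -0.9 0 0 0 6.5 8.5" --pt "12 -1.8 0 0 0 13 8.5" --pt "18 -2.7 0 0 0 19.5 8.5" --pt "24 -3.6 0 0 0 26 8.5" --pt "30 -4.5 0 0 0 32.5 8.5" --pt "36 -5.4 0 0 0 39 8.5" --pt "42 -6.3 0 0 0 45.5 8.5" --pt "48 -7.2 0 0 0 52 8.5" --pt "52.5 -7.8 4 0 0 56.5 8.5" --pt "52.5 -7.8 8 0 0 56.5 8.5" --pt "52.5 -7.8 8 0 0 56.5 8.5" --pt "52.5 -7.8 8 0 0 56.5 8.5"

```text
clock: 13.38
eef_pos: [0.5771, -0.3241, 0.452]
ee_rot: [[-0.866, -0.5, 0.002], [-0.5, 0.866, -0.002], [-0.001, -0.002, -1.0]]
wrist_force: [-0.9, 0.4, 1.6]
finger_gap: 0.0852
```

```bash
python3 look.py w5 masher; cat > mash.py <<'E'
from h import *
import pickle,sys
s,p=pickle.load(open(sys.argv[1]+'.pkl','rb'));zt=float(sys.argv[2]);cx,cy=map(float,sys.argv[3:5])
S=cloud(p,s).reshape(-1,3);C=p['color'].reshape(-1,3).astype(int)
k=(C.max(1)<80)&(abs(S[:,2]-zt)<.007)&(np.hypot(S[:,0]-cx,S[:,1]-cy)<.03)
t=S[k][:,:2];print(k.sum(),t.mean(0),cv2.minAreaRect((t*1000).astype(np.float32)))
u,sv,v=np.linalg.svd(t-t.mean(0),full_matrices=False);print('y az',np.degrees(np.arctan2(v[0][1],v[0][0])),np.ptp((t-t.mean(0))@v[0]),np.ptp((t-t.mean(0))@v[1]))
e=(s['eef_pos']-[cx,cy,0])[:2];R=s['ee_rot'];print('tool yaw',np.degrees(np.arctan2(R[1][0],R[0][0])),'tool z',R[:,2]); print('d in tool cm',(R.T@np.array([t.mean(0)[0]-s['eef_pos'][0],t.mean(0)[1]-s['eef_pos'][1],0]))*100)
E
python3 mash.py w5 .188 .577 -.3236
```

```text
13.375 [ 0.5771 -0.3241  0.452 ] [-0.21  0.22  0.36  0.   -1.72 -0.84] [-0.92  0.45  1.55]
masher [([0.464, -0.515, 0.002], 0.91), ([0.573, -0.33, 0.018], 0.67), ([0.741, -0.391, 0.004], 0.6)]
323 [ 0.57689886 -0.32472727] ((577.5247192382812, -324.4315490722656), (9.350245475769043, 28.23811149597168), 30.125253677368164)
y az 120.36486103501176 0.028238327749614645 0.009350912057136387
tool yaw -149.98401593071998 tool z [ 0.00182217 -0.00171173 -0.99999687]
d in tool cm [ 4.51901384e-02 -4.67246225e-02  7.92393303e-05]
```

View pics/w5.png

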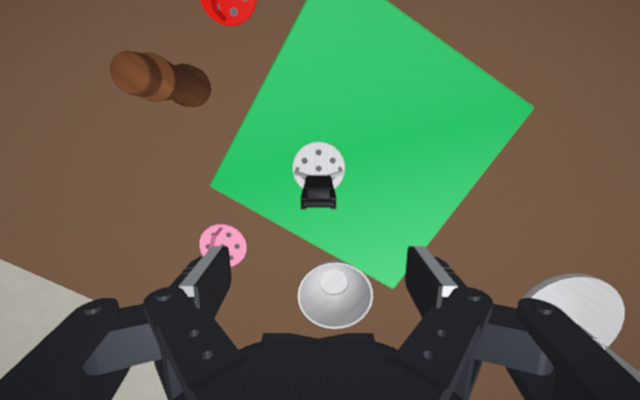

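Request:
drive_tool --pt "0 0 5 0 0 0 8.5" --pt "0 0 9 0 0 0 8.5" --pt "0 0 12.6 0 0 0 8.5" --pt "0 0 12.6 0 0 0 8.5" --pt "0 0 12.6 0 0 0 8.5"

```text
clock: 14.1
eef_pos: [0.5777, -0.3243, 0.3271]
ee_rot: [[-0.866, -0.5, 0.004], [-0.5, 0.866, -0.002], [-0.002, -0.004, -1.0]]
wrist_force: [0.2, 0.0, 1.0]
finger_gap: 0.0847
```

Request:
drive_tool --pt "0 0 0 0 0 0 5" --pt "0 0 0 0 0 0 4" --pt "0 0 0 0 0 0 3" --pt "0 0 0 0 0 0 2" --pt "0 0 0 0 0 0 2" --pt "0 0 0 0 0 0 2" --newtons 40

```text
clock: 14.85
eef_pos: [0.5772, -0.3244, 0.3243]
ee_rot: [[-0.866, -0.5, 0.001], [-0.5, 0.866, -0.001], [-0.0, -0.001, -1.0]]
wrist_force: [0.0, -0.7, 3.8]
finger_gap: 0.0295
```

Request:
drive_tool --pt "0 0 -1 0 0 0 2" --pt "0 0 -3 0 0 0 2" --pt "0 0 -6 0 0 0 2" --pt "0 0 -10 0 0 0 2" --pt "0 0 -14 0 0 0 2" --pt "0 3 -15 0 0 0 2" --pt "0 7 -15 0 0 3 2" --pt "0 11.5 -15 0 0 7 2" --pt "0 16.5 -15 0 0 11 2" --pt "0 21.5 -15 0 0 15 2" --pt "-0.2 25.7 -15 0 0 19 2"

```text
clock: 16.23
eef_pos: [0.4489, -0.0997, 0.4752]
ee_rot: [[-0.982, -0.188, 0.002], [-0.188, 0.982, 0.0], [-0.002, 0.0, -1.0]]
wrist_force: [0.6, 0.8, -0.7]
finger_gap: 0.0293
```

```bash
python3 - <<'E'
from h import *
s=read_state();R=s['ee_rot'];T=np.array([.4472,.1767,.47])
print(s['eef_pos'],np.degrees(np.arctan2(R[1][0],R[0][0])),R.T@(T-s['eef_pos'])*100,s['wrist_force'],s['finger_gap'])
E
```

```text
[ 0.44892991 -0.0997378   0.47518669] -169.14007444058586 [-5.03746888 27.18123698  0.53083191] [ 0.55166704  0.77568199 -0.66118923] 0.029302349966252146
```

Request:
drive_tool --pt "-1 5 0 0 0 4 2" --pt "-2 10.5 0 0 0 8 2" --pt "-3 16 0 0 0 12 2" --pt "-4 21 0 0 0 16 2" --pt "-4.7 25.2 0.3 0 0 19 2" --pt "-5 27.2 0.5 0 0 20 2" --pt "-5 27.2 0.5 0 0 20 2" --pt "-5 27.2 0.5 0 0 20 2"

```text
clock: 17.23
eef_pos: [0.4476, 0.1752, 0.4696]
ee_rot: [[-0.988, 0.157, 0.001], [0.157, 0.988, 0.0], [-0.001, 0.0, -1.0]]
wrist_force: [-0.6, -1.1, -1.2]
finger_gap: 0.0291
```

```bash
python3 look.py w6; python3 rods.py w6 170.9; python3 - <<'E'
from h import *
s=read_state();p=camera('side');cv2.imwrite('pics/s6.png',cv2.resize(p['color'][150:330,200:400],None,fx=3.9,fy=3.3,interpolation=cv2.INTER_CUBIC))
R=s['ee_rot'];print(np.round(R,3),np.degrees(np.arctan2(R[1][0],R[0][0])),s['wrist_force'])
E
```

```text
17.225 [0.4476 0.1752 0.4696] [ 0.79 -0.26 -0.07  0.   -1.76 -2.52] [-0.6  -1.1  -1.15]
axis [0.4967 0.257 ] free az 85.5328694668276 n 0 rms nan z nan
[[-0.988  0.157  0.001]
 [ 0.157  0.988  0.001]
 [-0.001  0.001 -1.   ]] 170.9561221569796 [ 0.63647807  0.64509155 -2.11928637]
  return _methods._mean(a, axis=axis, dtype=dtype,
  ret = ret.dtype.type(ret / rcount)
Traceback (most recent call last):
  File "rods.py", line 22, in <module>
    k=(abs(dd@n)<.008)&(dd@u>.03)&(dd@u<.083);g=np.polyfit(dd[k]@u,dd[k]@n,1);print('free rod only: n',k.sum(),'slope',np.degrees(g[0]),'offs at 70mm',np.polyval(g,.07))
                                                ~~~~~~~~~~^^^^^^^^^^^^^^^^^^^
TypeError: expected non-empty vector for x
```

View pics/w6.png

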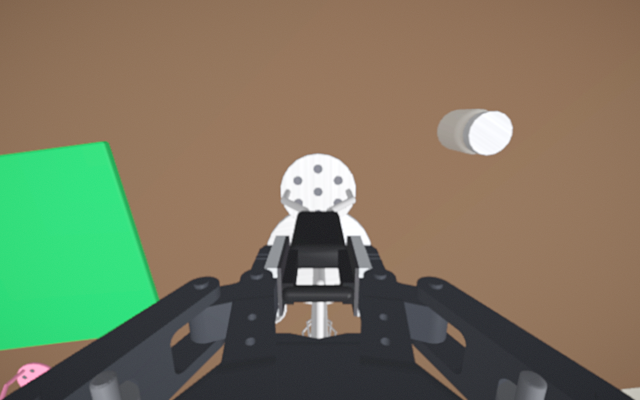

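View pics/s6.png

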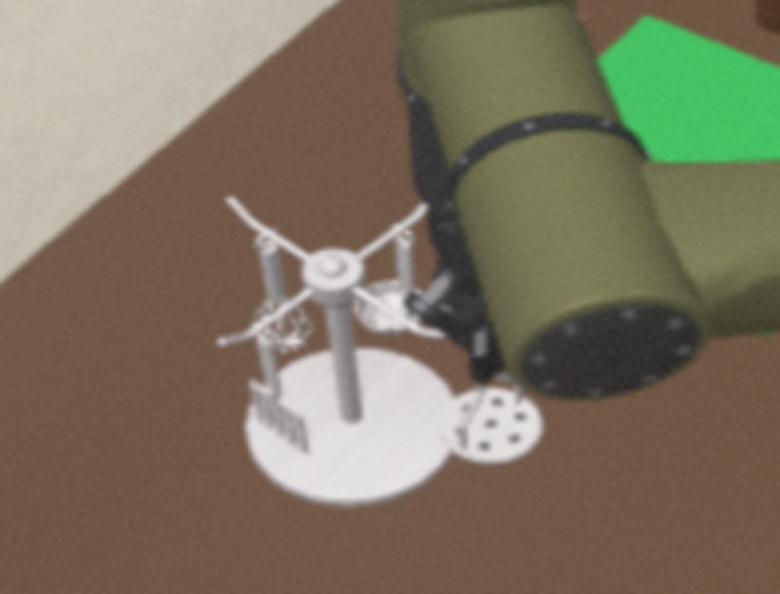

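```bash
cat > tgt.py <<'E'
from h import *
import sys
s=read_state();R=s['ee_rot'];A=np.array([.5954,.153]);t=np.radians(170.9);u=np.array([np.cos(t),np.sin(t)]);n=np.array([-u[1],u[0]])
d=s['eef_pos'][:2]-A
print(s['clock'],'r',d@u,'lat',d@n,'eye z',s['eef_pos'][2]-.1533,'yaw',np.degrees(np.arctan2(R[1][0],R[0][0])),np.round(R[:,2],3),np.round(s['wrist_force'],2),np.round(s['ft_torque'],2),s['finger_gap'])
for a in sys.argv[1:]:
    r,z=map(float,a.split(','));P=np.r_[A+r*u,z+.1533];print(a,np.round(R.T@(P-s['eef_pos'])*100,2))
E
python3 tgt.py .15,.254 .12,.254 .105,.253 .085,.243 .07,.240
```

```text
17.325 r 0.14932828507576873 lat 0.0016842628569438054 eye z 0.31613541268068424 yaw 170.93952163726144 [ 0.001  0.001 -1.   ] [ 0.19 -0.04 -2.43] [-0.02  0.04  0.01] 0.029069181815999604
.15,.254 [0.07 0.16 6.21]
.12,.254 [-2.93  0.16  6.22]
.105,.253 [-4.43  0.16  6.32]
.085,.243 [-6.43  0.16  7.32]
.07,.240 [-7.93  0.16  7.62]
```

Request:
drive_tool --pt "0 0.16 3 0 0 0 2" --pt "0 0.16 6.2 0 0 0 2" --pt "0 0.16 6.2 0 0 0 2" --pt "0 0.16 6.2 0 0 0 2"

```text
clock: 17.82
eef_pos: [0.4482, 0.1769, 0.4086]
ee_rot: [[-0.988, 0.157, 0.002], [0.157, 0.988, 0.001], [-0.002, 0.001, -1.0]]
wrist_force: [-0.4, -0.2, -1.6]
finger_gap: 0.0296
```

```bash
python3 look.py w7; python3 tgt.py .12,.254 .105,.253 .095,.248 .085,.243 .07,.240
```

```text
17.825 [0.4482 0.1769 0.4086] [ 0.8  -0.28 -0.2   0.   -1.65 -2.53] [-0.36 -0.21 -1.59]
17.875 r 0.14917424826779327 lat -0.0004112425826656998 eye z 0.25556351840409164 yaw 170.95288883720457 [ 0.003  0.001 -1.   ] [ 0.32 -0.33 -2.03] [ 0.01 -0.   -0.03] 0.029326913255558335
.12,.254 [-2.92 -0.04  0.16]
.105,.253 [-4.42 -0.05  0.27]
.095,.248 [-5.42 -0.05  0.77]
.085,.243 [-6.41 -0.05  1.27]
.07,.240 [-7.91 -0.05  1.57]
```

View pics/w7.png

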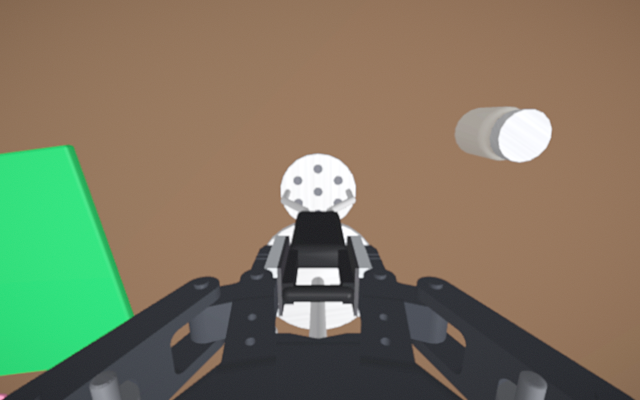

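Request:
drive_tool --pt "-1.5 -0.04 0.1 0 0 0 2" --pt "-2.9 -0.04 0.1 0 0 0 2" --pt "-3.7 -0.04 0.1 0 0 0 2" --pt "-4.4 -0.04 0.2 0 0 0 2" --pt "-4.9 -0.04 0.4 0 0 0 2" --pt "-5.4 -0.04 0.6 0 0 0 2"

```text
clock: 18.62
eef_pos: [0.5014, 0.1685, 0.4005]
ee_rot: [[-0.988, 0.157, -0.0], [0.157, 0.988, 0.0], [0.0, -0.0, -1.0]]
wrist_force: [-0.0, 0.4, -1.1]
finger_gap: 0.0295
```

```bash
python3 look.py w8;python3 tgt.py .095,.248 .085,.243 .07,.240
```

```text
18.625 [0.5014 0.1685 0.4005] [ 0.7  -0.15 -0.11 -0.   -1.62 -2.43] [-0.03  0.37 -1.13]
18.675 r 0.09493832614310437 lat -0.0004714698485630301 eye z 0.24672734052568235 yaw 170.98720777635532 [-0.001 -0.    -1.   ] [-0.61  0.76 -1.42] [-0.03  0.09 -0.01] 0.02950252116158828
.095,.248 [ 0.01 -0.05 -0.13]
.085,.243 [-0.99 -0.05  0.37]
.07,.240 [-2.49 -0.05  0.67]
```

View pics/w8.png

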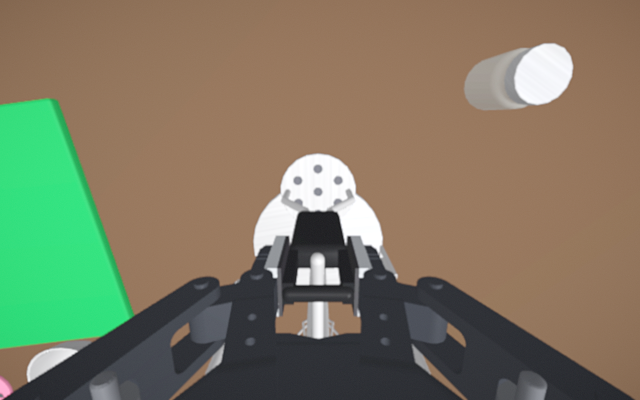

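Request:
drive_tool --pt "-0.5 -0.05 0.2 0 0 0 2" --pt "-1 -0.05 0.4 0 0 0 2" --pt "-1.8 -0.05 0.6 0 0 0 2" --pt "-2.5 -0.05 0.7 0 0 0 2" --pt "-2.5 -0.05 0.7 0 0 0 2" --pt "-2.5 -0.05 0.7 0 0 0 2"

```text
clock: 19.42
eef_pos: [0.5258, 0.1641, 0.3937]
ee_rot: [[-0.988, 0.157, -0.0], [0.157, 0.988, 0.0], [0.0, 0.0, -1.0]]
wrist_force: [-0.0, -0.5, -2.6]
finger_gap: 0.0293
```

```bash
python3 tgt.py .07,.234
```

```text
19.425 r 0.07043145807184384 lat 3.9104445267803996e-05 eye z 0.24040659665912312 yaw 170.97943180292424 [-0.  0. -1.] [-0.05 -0.48 -2.57] [-0.05 -0.03 -0.03] 0.02926280130974999
.07,.234 [-0.04  0.    0.64]
```

Now ease down, feeling for the hook's support (baseline Fz about −2).

Request:
drive_tool --pt "0 0 0.2 0 0 0 2" --pt "0 0 0.4 0 0 0 2" --pt "0 0 0.6 0 0 0 2" --pt "0 0 0.75 0 0 0 2" --pt "0 0 0.75 0 0 0 2"

```text
clock: 20.05
eef_pos: [0.5258, 0.1641, 0.386]
ee_rot: [[-0.988, 0.157, -0.0], [0.157, 0.988, -0.0], [0.0, -0.0, -1.0]]
wrist_force: [0.2, -0.1, -1.4]
finger_gap: 0.0296
```

Request:
drive_tool --pt "0 0 0.1 0 0 0 2" --pt "0 0 0.15 0 0 0 2" --pt "0 0 0.15 0 0 0 2"

```text
clock: 20.42
eef_pos: [0.5258, 0.1641, 0.3847]
ee_rot: [[-0.988, 0.157, -0.0], [0.157, 0.988, 0.0], [0.0, 0.0, -1.0]]
wrist_force: [0.4, 1.2, -1.2]
finger_gap: 0.0292
```

Request:
drive_tool --pt "0 0 0.1 0 0 0 2" --pt "0 0 0.1 0 0 0 2"

```text
clock: 20.68
eef_pos: [0.5258, 0.1641, 0.384]
ee_rot: [[-0.988, 0.157, 0.0], [0.157, 0.988, 0.0], [-0.0, 0.0, -1.0]]
wrist_force: [-0.5, -0.7, -0.6]
finger_gap: 0.0289
```

Request:
drive_tool --pt "0 0 0.1 0 0 0 2" --pt "0 0 0.1 0 0 0 2"

```text
clock: 20.92
eef_pos: [0.5258, 0.1641, 0.3833]
ee_rot: [[-0.988, 0.157, 0.001], [0.157, 0.988, 0.0], [-0.001, 0.0, -1.0]]
wrist_force: [-2.8, 0.2, 2.4]
finger_gap: 0.0291
```

```bash
python3 look.py w9; python3 tgt.py
```

```text
20.925 [0.5258 0.1641 0.3833] [ 0.67 -0.09 -0.08  0.   -1.58 -2.4 ] [-2.79  0.23  2.43]
20.975 r 0.0705043071871577 lat 5.3234003088163716e-05 eye z 0.22994018586943937 yaw 170.99267975305577 [ 0.001  0.    -1.   ] [-3.05  0.16  2.41] [0.11 0.75 0.02] 0.02946008903456217
```

View pics/w9.png

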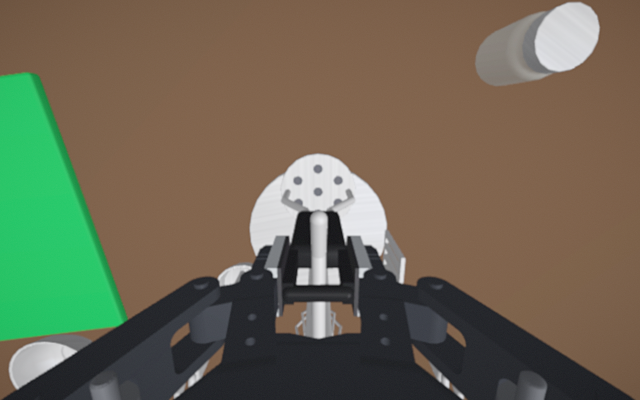

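Request:
drive_tool --pt "0 0 0 0 0 0 3.2" --pt "0 0 0 0 0 0 3.6" --pt "0 0 0 0 0 0 4.2" --pt "0 0 0 0 0 0 5.2" --pt "0 0 0 0 0 0 6.5" --pt "0 0 0 0 0 0 6.5"

```text
clock: 21.72
eef_pos: [0.5258, 0.1641, 0.3827]
ee_rot: [[-0.988, 0.157, -0.0], [0.157, 0.988, 0.0], [0.0, 0.0, -1.0]]
wrist_force: [-0.4, -0.0, 0.7]
finger_gap: 0.065
```

```bash
python3 look.py w10; python3 tgt.py
```

```text
21.725 [0.5258 0.1641 0.3827] [ 0.67 -0.09 -0.08 -0.   -1.58 -2.4 ] [-0.35 -0.01  0.68]
21.775 r 0.07046432411158006 lat 4.4346581117515116e-05 eye z 0.2293871079138804 yaw 170.9852026122204 [-0.  0. -1.] [-0.05  0.88  0.05] [0.   0.05 0.04] 0.06478315814672482
```

View pics/w10.png

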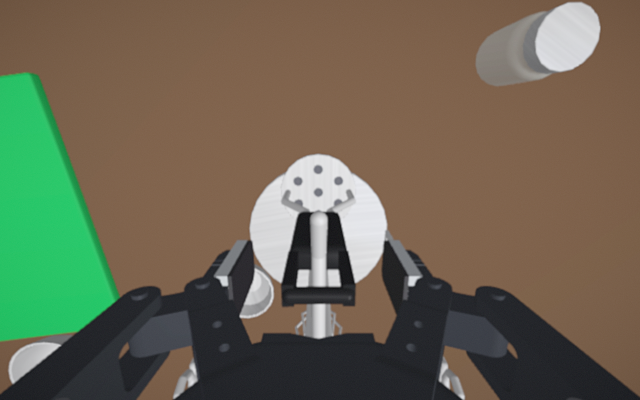

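Request:
drive_tool --pt "0 0 -1 0 0 0 6.5" --pt "0 0 -3 0 0 0 6.5" --pt "0 0 -7 0 0 0 6.5" --pt "0 0 -12 0 0 0 6.5" --pt "0 0 -16 0 0 0 6.5" --pt "2 0 -17 0 0 0 6.5" --pt "7 0 -17 0 0 0 6.5" --pt "10 0 -17 0 0 0 6.5" --pt "10 0 -17 0 0 0 6.5"

```text
clock: 22.9
eef_pos: [0.4253, 0.1793, 0.555]
ee_rot: [[-0.988, 0.155, 0.003], [0.155, 0.988, 0.003], [-0.003, 0.003, -1.0]]
wrist_force: [0.3, 0.5, 0.7]
finger_gap: 0.065
```

```bash
python3 look.py w11; python3 - <<'E'
from h import *
p=camera('side');cv2.imwrite('pics/s11.png',p['color'])
p=camera('top');cv2.imwrite('pics/t11.png',p['color'])
E
python3 tgt.py
```

```text
22.9 [0.4253 0.1793 0.555 ] [ 0.84 -0.26  0.09  0.   -1.91 -2.56] [0.34 0.49 0.67]
23.05 r 0.17022790212784808 lat 0.00017423293437464747 eye z 0.39963592774155465 yaw 170.98816992527262 [ 0.  0. -1.] [0.15 0.73 0.34] [ 0.   -0.    0.01] 0.0648602516675141
```

View pics/w11.png

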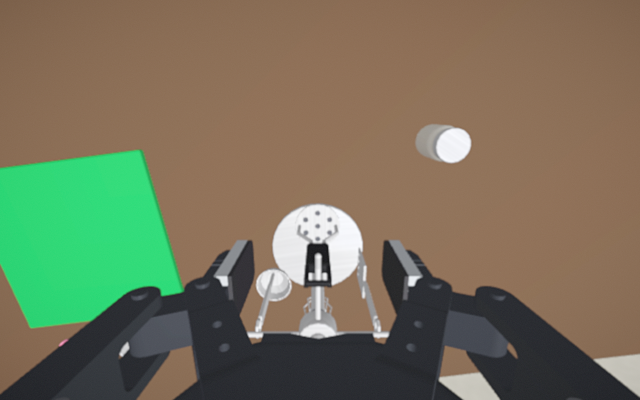

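View pics/s11.png

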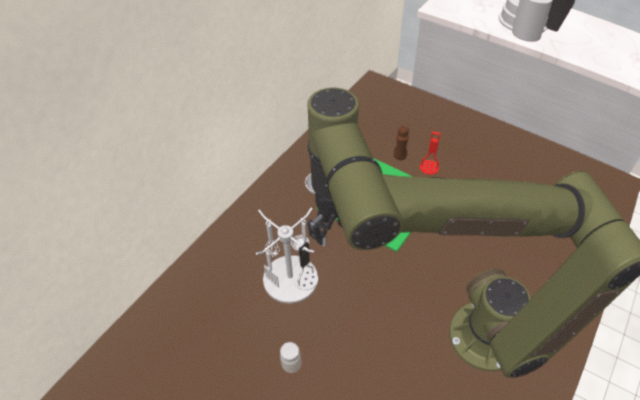

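View pics/t11.png

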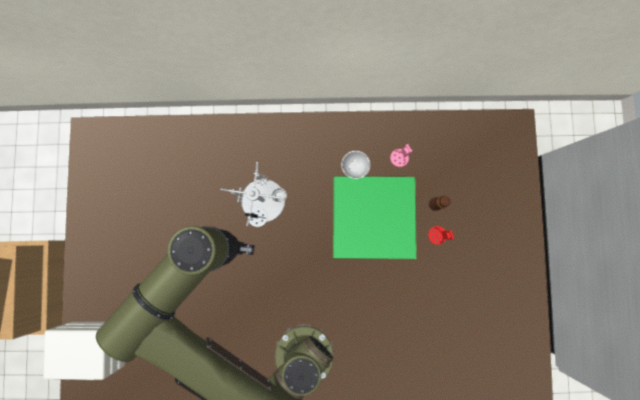

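```bash
python3 - <<'E'
from h import *
import pickle
s,p=pickle.load(open('w11.pkl','rb'))
S=cloud(p,s).reshape(-1,3);A=np.array([.5954,.153]);d=S[:,:2]-A;r=np.hypot(*d.T);an=np.degrees(np.arctan2(d[:,1],d[:,0]))
k=(abs(S[:,2]-.079)<.008)&(r<.12)&(abs(an-171)<40)&(p['color'].reshape(-1,3).min(1)>100)
c,rad=cv2.minEnclosingCircle(S[k,:2].astype(np.float32));print(k.sum(),c,rad,'expected',A+.0705*np.array([-.9874,.158]),np.median(S[k,2]))
u=np.array([-.9874,.1582]);n=np.array([-u[1],u[0]]);m=(abs(d@n)<.012)&(d@u>.08)&(d@u<.106)&(S[:,2]>.236)&(S[:,2]<.27)&(p['color'].reshape(-1,3).min(1)>110)
print('tip lat',m.sum(),np.median(d[m]@n),np.degrees(np.arctan2(np.median(d[m]@n),.095)))
E
```

```text
891 (0.5252971649169922, 0.1676318645477295) 0.035659994930028915 expected [0.5257883 0.164139 ] 0.07854860495519911
tip lat 97 0.0004932443625170103 0.29747964525717385
```

```bash
python3 -c "
from cell import *
print(hand_in())"
```

```text
the job is handed in; nothing more can be done
None
```

The masher is hanging on the free hook at the front of the carousel, and the job was handed in at about 23 s of the 72 s allowed.

- **Hook:** I pushed the free hook counterclockwise from an azimuth (world frame) of about 97° until I felt the rubber stop. I then pressed it at about 12.7–12.9 N for about half a second. After release it sprang back to about 171° and stayed there.
- **Masher:** I gripped it across its slot and threaded it over the upturned end of the hook. I eased it down until the upward force rose by about 4.5 N at the expected height, then let go and withdrew.

**Last checks**
- The hook tip was within 0.3° of where the push left it.
- The masher's plate is at the height expected when hanging, with its top at 78.5 mm against 79 mm.
- The plate centre came out 3.5 mm to the side of the expected point, which I put down to measurement error or about 1.5° of tilt.
- In the last pictures the jar, bowl and pepper mill look where they were, and the gripper is clear of everything.
- The stand's exact front direction was never measured on its own. That the hook is at the front rests on having reached the stop.

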